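Index the polishing spindle to its zero lug and lock it

TASK

Turn the lugged index wheel under the bar guard until the one lug that carries a cross bar (at first hidden down in the housing) points straight up and the wheel is at rest. Then press the lock lever fully down, with the cross-barred lug still straight up. Do not disturb the V-block, the magnet base or the polishing stick on the bench.

Things in the scene. Friction and masses are not known exactly. Their poses are not given: they have to be found in the camera images.
- indexer: Fixed dark cast iron indexing pedestal. Origin on the bench straight below the wheel's middle. x points away from the robot, y along the wheel's axle, z up. Base plate x -150 to +150, y -200 to +80, 16 thick (all in mm). A square 70 mm steel core insert on the spindle outside the +y cheek (y 74 to 107) turns with the wheel.
- rest (a point): Middle of the top of the steel finger rest on the outside of the housing's near (-x) end wall: x -156 to -130, y -55 to +55, top 117 mm above the bench. The housing hides the wheel's lower half: cheeks at y +-39 to +-49, 122 high (bearing bosses to 170 within x +-35), end walls at x +-122 to +-132, 112 high.
- guard_edge (a point): Middle of the near bar of the open steel bar guard that hangs level over the wheel: 70 mm to the robot's side of the axle, 380 mm above the bench. Guard x -75 to +140, y -67 to +67, bars 10 mm thick, posts at x +135, y +-62. It blocks an upright gripper: reach the wheel's near upper quarter from the robot side, tool tilted 30 to 50 degrees, pointing forward and down.
- axle (a point): Wheel centre, on its axle, 140 mm above the bench; axes as indexer. The wheel: aluminium disc 140 mm diameter, 22 thick, with eight equal radial lugs 45 degrees apart, each 18 mm wide along the circumference, 24 along the axle, from radius 70 to 108 mm; one of them (wheel angle 0) carries the cross bar.
- wheel (a joint): Wheel angle, rad. 0 or any multiple of 2 pi: the cross-barred lug points straight up; growing: the top moves towards the robot (-x of the indexer). Turns both ways, stays where it is left; 0.22 N m turns it (about 2.5 N at a lug). Starts between 3.1 (bar at the bottom) and 4.3 (bar low on the far side), inside the housing.
- wheel_mark (a point): Centre of the cross bar of the marked lug: a round aluminium bar, 18 mm diameter, 64 mm long, parallel to the axle, 107 mm from the axle. Its z axis points radially outwards along the lug, its y axis along the axle.
- lock (a joint): Angle of the lock lever in rad: 0 raised (arm slanting up towards the robot, 0.873 rad above level), growing as it is pressed down, 0.8 = fully down on its stop (nearly level, pointing to -x of the indexer). Stays where it is left; about 3 N at the handle moves it. Starts between 0 and 0.15.
- lock_handle (a point): Centre of the lever's black round cross handle, 22 mm diameter, 60 mm long, parallel to the axle; 130 mm from the lever's hinge. 167 mm above the bench when raised, 80 mm when down.
- lock_hinge (a point): Hinge of the lock lever, on the indexer at x = +10, y = -160, z = 70 mm; axis parallel to the axle.
- vblock_mid (a point): Bystander: loose aluminium V-block, 100 x 64 x 48 mm; point half-way up.
- magnet_base_mid (a point): Bystander: loose brass-coated magnet base, block 60 x 50 x 50 mm with a 30 mm stud on top and a dial on one face; point at the middle of the block.
- stick_mid (a point): Bystander: loose flat black acrylic polishing stick, 160 x 24 x 12 mm, lying along its x; point half-way up.

How it is judged:
By the outcome, as a careful person would: the job done as asked, in the order asked, and still so for the second after the job is handed in, with the robot touching nothing.
It also fails if it takes over 58 s, if anything falls off the work surface, if the arm or the gripper's body presses on something with over 40 N, if the wrist force passes 120 N, or if a joint passes its speed limit or range.

ROBOT

A 6-joint arm with a two-finger parallel gripper is mounted at the origin on the work surface. World frame = base frame: x ahead of the robot, y to its left, z up, the work surface at z = 0. Lengths are in mm, angles in rad, forces in N, time in s.
With the tool pointing down it reaches from about 250 to 850 mm from the base axis. Payload 12.5 kg.
Tool frame: the origin (TCP) lies between the finger pads; the fingertips stand 11 mm ahead of it and the grasp point (between the pads) lies 8 mm behind it; z points along the fingers, y is the direction in which the jaws open and shut (so a half turn about z gives the same grasp; the last joint's range is limited). The gripper opens to 93 mm and grips with 3 to 60 N. Pads are 15 mm wide; open, the fingers measure 128 mm over their backs; the gripper's body (75 mm by 188 mm) begins 65 mm behind the grasp point.
Start: joints at [1.206, 0.351, 1.652, -0, 1.139, -0.085], TCP at [151.858, 528.605, 229.633] pointing down, gripper open.
Joint ranges: [-2.75, 2.75], [-0.79, 2.1], [0.01, 2.65], [-1.57, 4.71], [0.07, 3.14], [-2.87, 2.87]. Speed limits (rad/s): [2.22, 2.22, 2.79, 3.14, 3.14, 3.14].

INTERFACE

Orientations are given as a rotation vector (axis times angle).
In Python, from cell import robot, grab_frame gives the robot as it stands.
- The arm moves only by the tool step_arm, never from a script. Its argument "commands" is one flat list of numbers, 7 for each row, row after row: the shift along the tool's x, y, z in cm, then the turn, a rotation vector about the tool's x, y, z in degrees, then the finger opening in cm, from 0 to 9.3. In form: [tx, ty, tz, wx, wy, wz, grip, tx, ty, tz, wx, wy, wz, grip, ...]. A call has 1 to 20 rows; each row is the pose to reach, as a shift and turn from the pose commanded when the call began, along the tool's axes at that moment; what a row does not reach only later rows make up. A row lasts 1/12 s, in which the tool goes at most 41.7 mm and 7.16 degrees, less where a joint would pass 70% of its speed; a pose out of reach is approached as far as the arm can. A call with a gripper value outside its range is refused whole. The fingers move at their own pace and stop on an object; "newtons" is the grip in N (left out, the last holds). Time passes only in rows, so rows that repeat a pose let the fingers close. It gives the time, the measured TCP pose, the force and the opening at its end, in the units of the state.
- robot.sense(): the state, without advancing time (a new reading comes with each control period).
- grab_frame(name): name is "scene" or "top" or "wrist"; returns a dict with "frame" (384x512x3 uint8, blue, green, red), "range_z" (384x512 float32, mm along the optical axis (not along the pixel's ray), 0 where there is no reading), "camera_matrix" (3x3 intrinsics, pixels), "extrinsics" (4x4, takes a point from world to camera coordinates). Camera axes: x right, y down, z forward; pixel columns grow to the right and rows downward; lengths in mm; the calibration is good to about 2 mm. A picture is of the moment at which its call begins.
- robot.sign_off(): hands the job in, once; it reports no verdict.
The state is a dict: "t": time; "qpos": joint angles; "joint_vel": joint speeds; "joint_torque": joint torques, N m; "tool_pos": TCP position; "orientation": TCP orientation; "wrist_force": force on the tool from outside, world axes, zero at the start; "wrist_torque": the same for the moment, N m; "finger_gap": finger opening in mm.
Only numpy, scipy, OpenCV 4.12 (cv2) and the standard library are available. Lean on these libraries where they do the work, as an engineer would, in place of code of your own. Each camera call takes 0.05 s, during which the arm holds its last target.

## Working session

There is one attempt and no reset: what is moved stays moved. The work goes in short steps, Python scripts to look and compute and a tool call to move; the robot and the scene stay as the last step left them, time stands still between calls to the robot, and variables do not carry over. Pictures are saved under pics/ and viewed, and the job is handed in when it is done.

Besides the shell and the picture viewer there is one more tool, called after ">>>" as a command line: name --argument value ..., lists and objects as JSON in quotes. step_arm: Moves the arm, as the interface text tells. Its arguments: {"type":"object","properties":{"commands":{"type":"array"},"newtons":{"type":"number"}},"required":["commands"]}

```bash
ls; mkdir -p pics; python3 - <<'E'
from cell import robot, grab_frame
import cv2,pickle
print(robot.sense())
for n in("scene","top"):
    f=grab_frame(n); pickle.dump(f,open(f'pics/{n}0.pkl','wb')); cv2.imwrite(f'pics/{n}0.png',f['frame'])
    print(f['camera_matrix'].round(1).tolist(),f['extrinsics'].round(3).tolist())
E
```

```text
pics
{'t': 0.0, 'qpos': array([ 1.20640955e+00,  3.51211874e-01,  1.65241935e+00, -5.27871445e-05,
        1.13913147e+00, -8.45805812e-02]), 'joint_vel': array([-1.03664649e-03,  2.20244259e-03,  3.75554218e-05, -1.06718189e-04,
        3.88890195e-04, -4.95769468e-04]), 'joint_torque': array([ 1.58954990e-04, -4.97326255e+01, -2.85252142e+01,  6.98920316e-02,
        2.57790863e-02, -1.03236418e-04]), 'tool_pos': array([151.74938032, 528.29848233, 229.11657672]), 'orientation': array([-4.38021903e-01, -3.11069046e+00,  1.80842004e-03]), 'wrist_force': array([-0.37922672,  0.96972803,  0.62429028]), 'wrist_torque': array([-0.02832609,  0.00332974,  0.07255877]), 'finger_gap': 92.98749842384305}
[[449.6, 0.0, 260.4], [0.0, 449.6, 190.7], [0.0, 0.0, 1.0]] [[0.641, 0.767, -0.019, -371.708], [0.454, -0.399, -0.797, -75.217], [-0.619, 0.502, -0.604, 1762.84], [0.0, 0.0, 0.0, 1.0]]
[[481.2, 0.0, 257.9], [0.0, 481.2, 200.0], [0.0, 0.0, 1.0]] [[0.02, -1.0, -0.024, 22.469], [-0.992, -0.017, -0.127, 585.307], [0.126, 0.026, -0.992, 1297.647], [0.0, 0.0, 0.0, 1.0]]
```

```bash
ls -la
```

```text
total 12
drwxr-xr-x  3 agent agent 4096 Dec  7 06:18 .
drwxr-xr-x 23 root  root  4096 Dec  7 06:18 ..
drwxr-xr-x  2 agent agent 4096 Dec  7 06:19 pics
```

View pics/scene0.png

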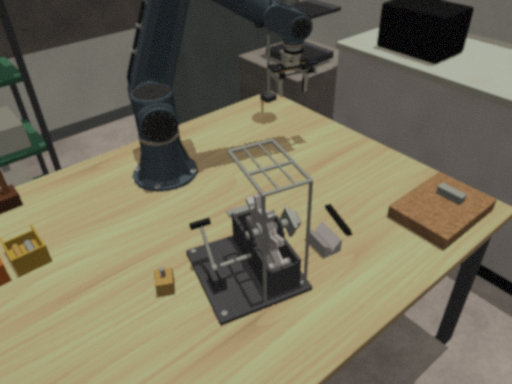

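View pics/top0.png

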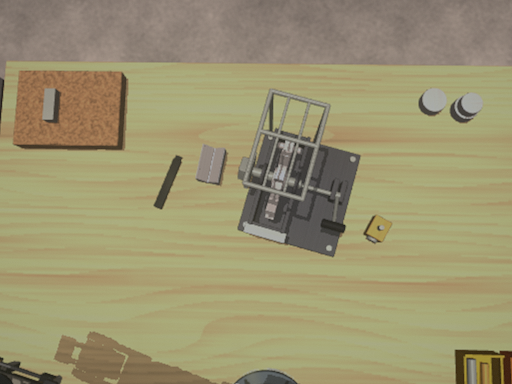

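The arm's base is at the bottom. The indexer sits at about (300,180) in the top view, yawed roughly −15°. The V-block is at (212,165), the stick at (168,182) and the magnet base at (378,229). I'll enlarge this area.

```bash
cat > h.py <<'E'
import numpy as np,cv2,pickle
def px2w(f,u,v,z=None):
    K=f['camera_matrix'];E=f['extrinsics']
    r=np.linalg.inv(K)@np.array([u,v,1.]);R=E[:3,:3];t=E[:3,3]
    c=-R.T@t; d=R.T@r
    if z is not None: return c+d*(z-c[2])/d[2]
    return c+d*f['range_z'][int(round(v)),int(round(u))]
def w2px(f,P):
    p=np.asarray(P,float).reshape(-1,3)@f['extrinsics'][:3,:3].T+f['extrinsics'][:3,3]
    q=p@f['camera_matrix'].T
    return q[:,:2]/q[:,2:]
def crop(f,x0,y0,x1,y1,s,name):
    cv2.imwrite(name,cv2.resize(f['frame'][y0:y1,x0:x1],None,fx=s,fy=s,interpolation=cv2.INTER_CUBIC))
E
python3 - <<'E'
from h import *
f=pickle.load(open('pics/top0.pkl','rb'));crop(f,225,80,405,260,3.3,'pics/topc.png')
f=pickle.load(open('pics/scene0.pkl','rb'));crop(f,150,130,350,320,3.1,'pics/scenec.png')
E
```

```text
(no output)
```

View pics/topc.png

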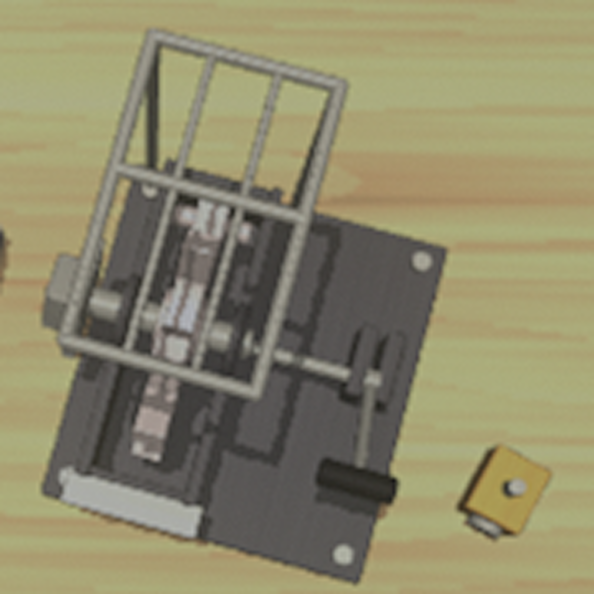

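View pics/scenec.png

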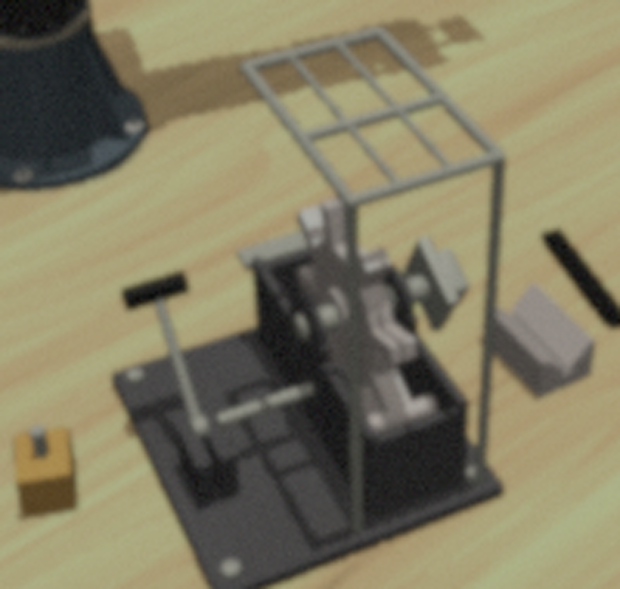

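The cropped top view shows the plate corners at (357,582), (447,247) and (43,493), with the guard over the wheel. The cross bar shows low on the far side, at about (215,215) in the top crop and (400,405) in the scene crop.

```bash
python3 - <<'E'
from h import *
from scipy.optimize import least_squares
t=pickle.load(open('pics/top0.pkl','rb'));s=pickle.load(open('pics/scene0.pkl','rb'))
T=lambda a,b:(225+a/3.3-.35,80+b/3.3-.35)
S=lambda a,b:(150+a/3.1-.35,130+b/3.1-.35)
obs=[(t,T(357,582),(-150,-200,16)),(t,T(447,247),(150,-200,16)),(t,T(43,495),(-150,80,16)),
(t,T(65,347),(-70,62,380)),(t,T(258,392),(-70,-62,380)),(t,T(343,84),(135,-62,380)),(t,T(153,36),(135,62,380)),
(t,T(62,503),(-156,55,117)),(t,T(199,535),(-156,-55,117)),
(s,S(248,68),(-70,-62,380)),(s,S(378,35),(-70,62,380)),(s,S(500,157),(135,62,380)),(s,S(350,202),(135,-62,380)),
(s,S(115,375),(-150,-200,16)),(s,S(222,588),(150,-200,16)),(s,S(502,490),(150,80,16))]
def pose(p):
    c,si=np.cos(p[2]),np.sin(p[2]);return np.array([[c,-si,0,p[0]],[si,c,0,p[1]],[0,0,1,0],[0,0,0,1]])
def res(p):
    M=pose(p);return np.concatenate([w2px(f,M[:3,:3]@np.array(q)+M[:3,3])[0]-o for f,o,q in obs])
r=least_squares(res,[600,-50,-.25],loss='soft_l1');print(r.x,np.degrees(r.x[2]));print(res(r.x).reshape(-1,2).round(1).tolist())
np.save('pose.npy',r.x); M=pose(r.x);I=np.linalg.inv(M)
for n,f in(('top',t),('scene',s)):
    v,u=np.mgrid[0:384,0:512]
    K=f['camera_matrix'];z=f['range_z'];P=np.stack([(u-K[0,2])/K[0,0]*z,(v-K[1,2])/K[1,1]*z,z],-1)
    E=f['extrinsics'];W=(P-E[:3,3])@E[:3,:3]; L=W@I[:3,:3].T+I[:3,3]
    m=(z>0)&(abs(L[...,0])<180)&(abs(L[...,1])<220)
    lev=m&(abs(L[...,1]+160)<35)&(L[...,2]>60)
    print(n,'lever pts',L[lev][::6].round(0).tolist()[:40])
    bar=m&(abs(L[...,1])<36)&(L[...,0]>-125)&(L[...,0]<125)&(L[...,2]>60)&(L[...,2]<300)
    img=np.zeros((250,260,3),np.uint8)
    q=L[bar]
    for x,y,zz in q:
        c=(255,255,255) if abs(y)<14 else (0,255,255)
        cv2.circle(img,(int(x+130),int(300-zz)),1,c,-1)
    cv2.circle(img,(130,160),3,(0,0,255),-1);cv2.circle(img,(130,160),107,(0,0,255),1)
    cv2.imwrite(f'pics/side_{n}.png',cv2.resize(img,None,fx=2,fy=2))
b=r.x
for nm,q in(('axle',(0,0,140)),('hinge',(10,-160,70)),('rest',(-143,0,117)),('handle0',(10-130*np.cos(.873),-160,167))):print(nm,(M@np.array([*q,1]))[:3].round(1))
E
python3 -c "
import cv2,numpy as np
cv2.imwrite('pics/sides.png',np.hstack([cv2.imread('pics/side_%s.png'%n)[:,:400] for n in('top','scene')]))"
```

```text
[ 6.29388256e+02 -2.54848886e+01 -2.54386893e-01] -14.575295354952818
[[1.7, 0.4], [1.1, -0.5], [-0.3, -0.5], [0.4, -2.3], [-0.0, 0.0], [-0.4, 0.2], [0.3, -0.2], [-0.0, -0.7], [-0.5, 1.1], [-0.7, -0.8], [0.4, -1.4], [0.0, -0.8], [0.7, -0.8], [-1.5, -1.4], [-0.9, 2.6], [1.4, -2.4]]
top lever pts [[49.0, -140.0, 67.0], [48.0, -146.0, 67.0], [45.0, -144.0, 67.0], [50.0, -164.0, 71.0], [42.0, -147.0, 71.0], [47.0, -167.0, 74.0], [40.0, -147.0, 70.0], [46.0, -168.0, 68.0], [36.0, -145.0, 73.0], [42.0, -166.0, 69.0], [33.0, -144.0, 69.0], [38.0, -164.0, 71.0], [28.0, -141.0, 77.0], [35.0, -163.0, 69.0], [26.0, -140.0, 72.0], [33.0, -161.0, 65.0], [36.0, -176.0, 70.0], [26.0, -151.0, 72.0], [33.0, -172.0, 66.0], [23.0, -149.0, 69.0], [29.0, -170.0, 68.0], [19.0, -147.0, 72.0], [25.0, -167.0, 74.0], [12.0, -132.0, 74.0], [19.0, -153.0, 69.0], [24.0, -174.0, 71.0], [11.0, -138.0, 75.0], [14.0, -153.0, 80.0], [20.0, -171.0, 74.0], [7.0, -136.0, 75.0], [12.0, -152.0, 72.0], [17.0, -168.0, 67.0], [4.0, -132.0, 71.0], [8.0, -147.0, 72.0], [12.0, -162.0, 74.0], [1.0, -132.0, 73.0], [5.0, -148.0, 7
[... 455 characters left out ...]
134.0, 161.0], [-76.0, -179.0, 170.0], [-71.0, -163.0, 168.0], [-71.0, -146.0, 161.0], [-76.0, -188.0, 170.0], [-70.0, -172.0, 168.0], [-73.0, -154.0, 159.0], [-75.0, -185.0, 166.0], [-69.0, -170.0, 165.0], [-80.0, -190.0, 160.0], [-71.0, -176.0, 162.0], [-68.0, -159.0, 157.0], [-70.0, -179.0, 160.0], [-64.0, -158.0, 156.0], [-63.0, -161.0, 154.0], [-62.0, -162.0, 149.0], [-56.0, -159.0, 148.0], [-55.0, -160.0, 142.0], [-50.0, -164.0, 140.0], [-48.0, -157.0, 135.0], [-45.0, -161.0, 131.0], [-42.0, -165.0, 128.0], [-39.0, -161.0, 125.0], [-38.0, -165.0, 119.0], [-35.0, -160.0, 117.0]]
axle [629.4 -25.5 140. ]
hinge [ 598.8 -182.9   70. ]
rest [491.   10.5 117. ]
handle0 [ 518.  -161.8  167. ]
```

View pics/side_top.png

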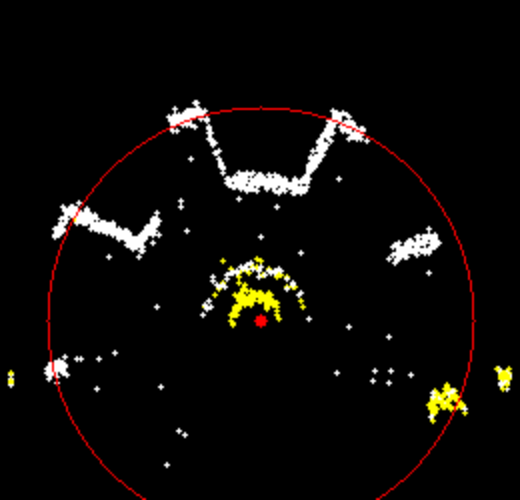

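View pics/side_scene.png

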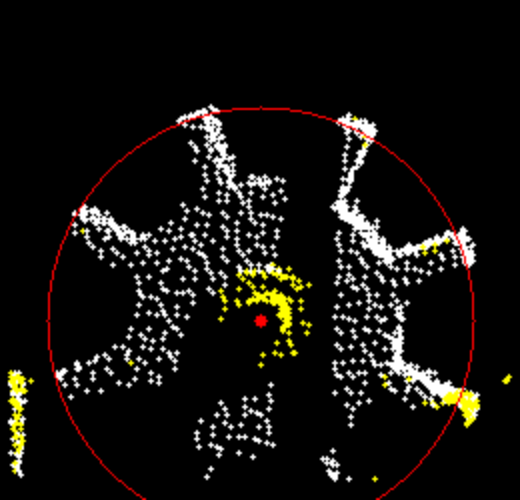

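Measurements so far:
- **Wheel:** the side projection puts the bar about 22° below the far horizontal, so the wheel is at about 4.29 rad. Lugs stand about 20° and 65° to the near side. It needs about +114°.
- **Push plan:** with the tool tilted 45° and the fingers closed, I'll push near-side lugs downward in three strokes, with the jaw axis along the axle.
- **Tool axis:** the start pose's tool y is already almost parallel to the axle.

The next script is a planning helper.

```bash
cat >> h.py <<'E'
from scipy.spatial.transform import Rotation as Ro
p=np.load('pose.npy');yaw=p[2]
Rz=Ro.from_euler('z',yaw)
def loc2w(q): return Rz.apply(q)+[p[0],p[1],0]
def w2loc(q): return Rz.inv().apply(np.asarray(q)-[p[0],p[1],0])
def ori(tilt): # tilt from vertical, deg; tool y = axle
    B=np.array([[-1,0,0],[0,1,0],[0,0,-1]]).T.astype(float)
    return Rz*Ro.from_matrix(B)*Ro.from_euler('y',-tilt,degrees=True)
def polar(r,a,y=0): a=np.radians(a);return np.array([-r*np.sin(a),y,140+r*np.cos(a)])
def rel(st,q,tilt,pose=None):
    """q local TCP target -> cm, deg in tool axes of current pose"""
    R0,t0=pose if pose is not None else (Ro.from_rotvec(st['orientation']),st['tool_pos'])
    return np.r_[R0.inv().apply(loc2w(q)-t0)/10,(R0.inv()*ori(tilt)).as_rotvec(degrees=True)].round(2)
def angle(f):
    v,u=np.mgrid[0:384,0:512];K=f['camera_matrix'];z=f['range_z']
    P=np.stack([(u-K[0,2])/K[0,0]*z,(v-K[1,2])/K[1,1]*z,z],-1)
    E=f['extrinsics'];W=(P-E[:3,3])@E[:3,:3];return w2loc(W.reshape(-1,3))[z.ravel()>0]
E
python3 - <<'E'
from h import *
from cell import robot
s=robot.sense()
print(rel(s,polar(250,45),45), loc2w(polar(250,45)))
print(rel(s,polar(91,43),45,(ori(45),loc2w(polar(250,45)))))
E
```

```text
[-43.53 -40.5   -8.72  -0.62 -45.    -1.36] [458.30062927  19.00133459 316.7766953 ]
[-0.32 -0.   15.91  0.    0.    0.  ]
```

>>> step_arm --commands '[-43.5,-40.5,-8.7,-0.6,-45,-1.4,0,-43.5,-40.5,-8.7,-0.6,-45,-1.4,0,-43.5,-40.5,-8.7,-0.6,-45,-1.4,0,-43.5,-40.5,-8.7,-0.6,-45,-1.4,0,-43.5,-40.5,-8.7,-0.6,-45,-1.4,0,-43.5,-40.5,-8.7,-0.6,-45,-1.4,0,-43.5,-40.5,-8.7,-0.6,-45,-1.4,0,-43.5,-40.5,-8.7,-0.6,-45,-1.4,0,-43.5,-40.5,-8.7,-0.6,-45,-1.4,0,-43.5,-40.5,-8.7,-0.6,-45,-1.4,0,-43.5,-40.5,-8.7,-0.6,-45,-1.4,0,-43.5,-40.5,-8.7,-0.6,-45,-1.4,0,-43.5,-40.5,-8.7,-0.6,-45,-1.4,0,-43.5,-40.5,-8.7,-0.6,-45,-1.4,0,-43.5,-40.5,-8.7,-0.6,-45,-1.4,0,-43.5,-40.5,-8.7,-0.6,-45,-1.4,0,-43.5,-40.5,-8.7,-0.6,-45,-1.4,0,-43.5,-40.5,-8.7,-0.6,-45,-1.4,0,-43.5,-40.5,-8.7,-0.6,-45,-1.4,0,-43.5,-40.5,-8.7,-0.6,-45,-1.4,0]'

```text
t: 1.77
tool_pos: [457.6, 20.3, 316.2]
orientation: [0.297, 2.341, -0.123]
wrist_force: [-0.3, 0.5, -0.9]
finger_gap: 0.2
```

```bash
python3 - <<'E'
from h import *
from cell import robot,grab_frame
s=robot.sense();print(s['t'],s['tool_pos'],w2loc(s['tool_pos']),s['finger_gap'],s['wrist_force'])
print(rel(s,polar(91,43),45),np.degrees((ori(45).inv()*Ro.from_rotvec(s['orientation'])).magnitude()))
f=grab_frame('wrist');cv2.imwrite('pics/w1.png',f['frame'])
E
```

```text
1.7667 [457.62110729  20.26486999 316.2485739 ] [-177.75232006    1.05186888  316.2485739 ] 0.1939597949314554 [-0.28148561  0.51480442 -0.85045136]
[-0.43 -0.13 15.94  0.09 -0.04  0.08] 0.12962947208684447
```

View pics/w1.png

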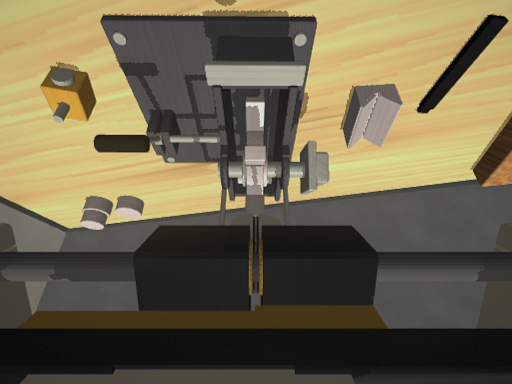

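The wrist view shows the fingers at (255,240) lined up with the wheel's lugs at (255,110–180), and the guard is clear. I'll go into the gap now.

>>> step_arm --commands '[-0.4,-0.1,4,0,0,0,0,-0.4,-0.1,7,0,0,0,0,-0.4,-0.1,10,0,0,0,0,-0.4,-0.1,12,0,0,0,0,-0.4,-0.1,14,0,0,0,0,-0.4,-0.1,15.9,0,0,0,0,-0.4,-0.1,15.9,0,0,0,0,-0.4,-0.1,15.9,0,0,0,0]'

```text
t: 2.48
tool_pos: [569.0, -9.9, 206.3]
orientation: [0.297, 2.343, -0.123]
wrist_force: [-0.3, 0.2, -0.7]
finger_gap: 0.4
```

```bash
python3 - <<'E'
from h import *
from cell import robot,grab_frame
s=robot.sense();print(s['t'],w2loc(s['tool_pos']),s['wrist_force'])
f=grab_frame('scene');crop(f,180,60,330,260,3,'pics/s2.png')
for a,t in((50,45),(57,48),(64,52),(71,56),(78,60),(80,62)):print(a,rel(s,polar(91,a),t))
E
```

```text
2.4833 [-6.23477497e+01 -6.44878179e-02  2.06258014e+02] [-0.27128799  0.15588616 -0.72183294]
50 [ 1.07  0.01  0.03  0.06 -0.11  0.08]
57 [ 2.17  0.01  0.2   0.06 -3.11  0.08]
64 [ 3.24  0.01  0.5   0.06 -7.11  0.08]
71 [ 4.260e+00  1.000e-02  9.200e-01  6.000e-02 -1.111e+01  8.000e-02]
78 [ 5.230e+00  1.000e-02  1.470e+00  7.000e-02 -1.511e+01  8.000e-02]
80 [ 5.490e+00  1.000e-02  1.650e+00  7.000e-02 -1.711e+01  7.000e-02]
```

View pics/s2.png

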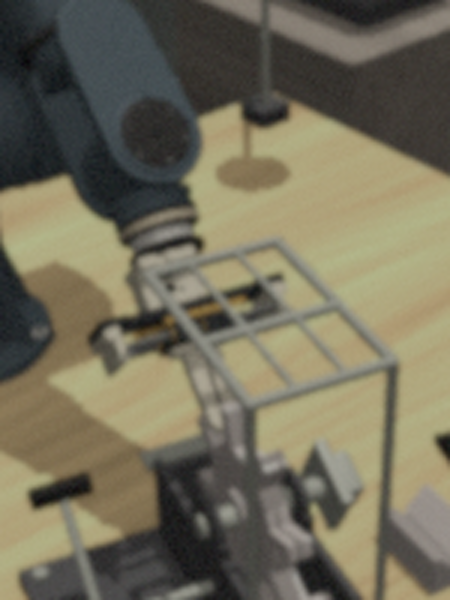

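The fingers are in the gap below the guard bar. I'll push to about 79°.

>>> step_arm --commands '[0.5,0,0,0,0,0,0,1.1,0,0,0,0,0,0,1.6,0,0.1,0,-1.5,0,0,2.2,0,0.2,0,-3,0,0,2.7,0,0.35,0,-5,0,0,3.2,0,0.5,0,-7,0,0,3.7,0,0.7,0,-9,0,0,4.3,0,0.9,0,-11,0,0,4.8,0,1.2,0,-13,0,0,5.2,0,1.5,0,-15,0,0,5.2,0,1.5,0,-15,0,0,5.2,0,1.5,0,-15,0,0]'

```text
t: 3.53
tool_pos: [548.7, 23.9, 308.4]
orientation: [0.283, 2.147, -0.16]
wrist_force: [0.4, 0.3, 0.4]
finger_gap: 0.8
```

```bash
cat > look.py <<'E'
import sys
from h import *
from cell import robot,grab_frame
s=robot.sense();l=w2loc(s['tool_pos']);print(s['t'],l,'ang',np.degrees(np.arctan2(-l[0],l[2]-140)),s['wrist_force'])
img=np.zeros((300,780,3),np.uint8)
for k,n in enumerate(('top','scene','wrist')):
    f=grab_frame(n);pickle.dump(f,open(f'pics/{sys.argv[1]}_{n}.pkl','wb'));cv2.imwrite(f'pics/{sys.argv[1]}_{n}.png',f['frame']);q=angle(f)
    q=q[(abs(q[:,1])<36)&(abs(q[:,0])<135)&(q[:,2]>50)&(q[:,2]<340)]
    for x,y,z in q: cv2.circle(img,(int(x+130+260*k),int(300-z)),1,(255,255,255) if abs(y)<14 else (0,255,255),-1)
    # fit wheel angle: lug tips r 100..112 (|y|<12) ; lug faces
    d=q[abs(q[:,1])<12];x=d[:,0];z=d[:,2]-140;r=np.hypot(x,z);a=np.degrees(np.arctan2(-x,z))
    m=(abs(r-108)<3)&(abs(a)<100);c=a[m];best=None
    sc=[(np.sum(abs((c-t+22.5)%45-22.5)<4.75),t) for t in np.arange(-22.5,22.5,.5)]
    mx=max(s for s,_ in sc);print(n,len(c),mx,'phase',np.mean([t for s,t in sc if s>=mx*.98]).round(1))
    b=q[(abs(q[:,1])>16)&(np.hypot(q[:,0],q[:,2]-140)>95)&(np.hypot(q[:,0],q[:,2]-140)<120)]
    if len(b)>5:
        mm=np.median(b,0);print('   bar?',len(b),mm.round(0),np.degrees(np.arctan2(-mm[0],mm[2]-140)).round(1))
    cv2.circle(img,(130+260*k,160),107,(0,0,255),1);cv2.circle(img,(130+260*k,160),2,(0,0,255),-1)
cv2.imwrite(f'pics/{sys.argv[1]}_side.png',img)
E
python3 look.py a
```

```text
3.5333 [-90.48454982  27.49931473 308.39614747] ang 28.250537514332496 [0.38830908 0.3273628  0.42224728]
top 152 134 phase 19.8
   bar? 60 [ 93.  21. 100.] -113.5
scene 112 99 phase 18.5
   bar? 65 [102. -17.  99.] -111.8
wrist 1212 1051 phase 20.2
   bar? 105 [88. 25. 99.] -114.8
```

View pics/a_side.png

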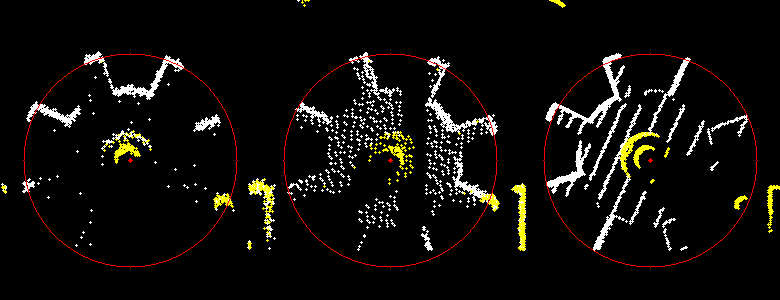

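The tool went up and back (z 308) instead of pushing, and the wheel hasn't moved (phase still about 20°). I'll check the joints before going further.

```bash
python3 - <<'E'
from h import *
from cell import robot
s=robot.sense();print(s['qpos'].round(3),s['joint_vel'].round(3),s['joint_torque'].round(1));R=Ro.from_rotvec(s['orientation']);print(R.as_matrix().round(3));print((ori(45).inv()*R).as_rotvec(degrees=True))
E
```

```text
[ 0.106  0.025  2.173 -1.569  0.311  0.208] [-0.01   0.019 -0.004 -0.001 -0.002 -0.   ] [  0.4 -29.9 -27.3  -0.8   0.6  -0. ]
[[-0.542  0.263  0.798]
 [ 0.141  0.965 -0.222]
 [-0.829 -0.008 -0.56 ]]
[  0.81395422 -10.9604424    0.10494881]
```

View pics/a_scene.png

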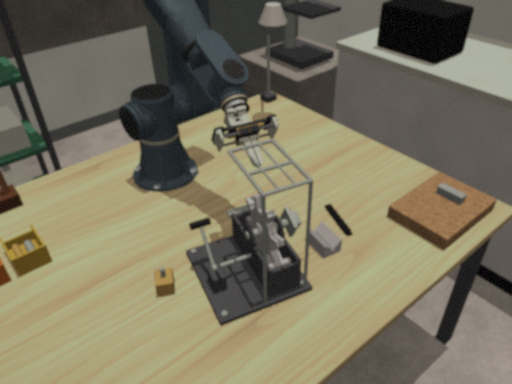

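Tilting past about 50° runs joint 4 into its limit, because the wrist goes nearly straight. No contact was made. I'll use a 35° tilt throughout and go back to a standoff first.

```bash
cat >> h.py <<'E'
def Cc(L,off=0,rc=85,tilt=35):
    """TCP local so finger's lower tip corner is on the upper face of lug at angle L, raised by off deg"""
    c=np.radians(L-np.degrees(np.arcsin(9/rc))-off);t=np.radians(tilt)
    C=rc*np.array([-np.sin(c),np.cos(c)]);o=11*np.array([np.sin(t),-np.cos(t)])+7.5*np.array([-np.cos(t),-np.sin(t)])
    T=C-o;return np.array([T[0],0,140+T[1]])
def back(q,d,tilt=35): t=np.radians(tilt);return q+d*np.array([-np.sin(t),0,np.cos(t)])
E
python3 - <<'E'
from h import *
from cell import robot
s=robot.sense();q=Cc(65,10);print(q,back(q,150));print(rel(s,back(q,150),35))
E
```

```text
[-64.24003435   0.         209.16479865] [-150.2764998     0.          332.03760529]
[ 1.24 -2.79 -6.35 -0.8  20.96 -0.18]
```

>>> step_arm --commands '[1.2,-2.8,-6.4,-0.8,21,-0.2,0,1.2,-2.8,-6.4,-0.8,21,-0.2,0,1.2,-2.8,-6.4,-0.8,21,-0.2,0,1.2,-2.8,-6.4,-0.8,21,-0.2,0,1.2,-2.8,-6.4,-0.8,21,-0.2,0,1.2,-2.8,-6.4,-0.8,21,-0.2,0,1.2,-2.8,-6.4,-0.8,21,-0.2,0]'

```text
t: 4.27
tool_pos: [484.0, 10.1, 331.3]
orientation: [0.329, 2.49, -0.122]
wrist_force: [-0.6, -0.5, -0.9]
finger_gap: 0.6
```

```bash
python3 - <<'E'
from h import *
from cell import robot
s=robot.sense();print(s['qpos'].round(2),w2loc(s['tool_pos']));q=Cc(65,10);print(q,back(q,150));print(rel(s,back(q,150),35))
E
```

```text
[ 0.02 -0.12  2.06 -0.31  0.61 -1.08] [-149.65412352   -2.12499718  331.28199909]
[-64.24003435   0.         209.16479865] [-150.2764998     0.          332.03760529]
[ 0.01  0.21 -0.1  -0.87  1.33 -0.21]
```

Recovered, with q4 at −0.31. Now the insertion: 15 cm along the tool.

>>> step_arm --commands '[0,0.2,0,-0.9,1.3,-0.2,0,0,0.2,3,-0.9,1.3,-0.2,0,0,0.2,6,-0.9,1.3,-0.2,0,0,0.2,9,-0.9,1.3,-0.2,0,0,0.2,11,-0.9,1.3,-0.2,0,0,0.2,11,-0.9,1.3,-0.2,0]'

```text
t: 4.77
tool_pos: [548.3, -8.0, 239.1]
orientation: [0.325, 2.515, -0.106]
wrist_force: [-0.8, 0.2, -0.3]
finger_gap: 0.3
```

```bash
python3 - <<'E'
from h import *
from cell import robot
s=robot.sense();print(s['qpos'].round(2),w2loc(s['tool_pos']),s['wrist_force']);print(rel(s,Cc(65,10),35))
E
```

```text
[-0.04  0.13  2.05 -0.35  0.38 -1.07] [-82.9197124   -3.52345984 239.08461444] [-0.83997291  0.1750225  -0.30577015]
[ 0.18  0.37  3.52 -0.25 -0.08 -0.09]
```

>>> step_arm --commands '[0.2,0.3,1.2,0,0,0,0,0.2,0.3,2.4,0,0,0,0,0.2,0.3,3.5,0,0,0,0,0.2,0.3,3.5,0,0,0,0,0.2,0.3,3.5,0,0,0,0]'

```text
t: 5.18
tool_pos: [566.7, -9.1, 213.8]
orientation: [0.324, 2.509, -0.105]
wrist_force: [-0.4, -0.3, 0.1]
finger_gap: 0.8
```

```bash
python3 - <<'E'
from h import *
from cell import robot
s=robot.sense();print(s['qpos'].round(2),w2loc(s['tool_pos']),s['wrist_force'],s['joint_vel'].round(2));print(rel(s,Cc(65,10),35))
for L in (65,70,75,80,85,90):print(L,rel(s,Cc(L),35))
E
```

```text
[-0.04  0.21  2.04 -0.41  0.32 -1.  ] [-6.47525572e+01  1.02051584e-01  2.13809282e+02] [-0.36346268 -0.34395869  0.10233716] [ 0.   -0.02 -0.    0.    0.   -0.  ]
[ 0.23 -0.01  0.41 -0.16  0.24 -0.08]
65 [ 1.63 -0.01  0.88 -0.16  0.24 -0.08]
70 [ 2.3  -0.01  1.21 -0.16  0.24 -0.08]
75 [ 2.93 -0.01  1.59 -0.16  0.24 -0.08]
80 [ 3.53 -0.01  2.03 -0.16  0.24 -0.08]
85 [ 4.09 -0.01  2.52 -0.16  0.24 -0.08]
90 [ 4.6  -0.01  3.06 -0.16  0.24 -0.08]
```

>>> step_arm --commands '[0.5,0,0.5,0,0,0,0,1.0,0,0.7,0,0,0,0,1.6,0,0.9,0,0,0,0,2.0,0,1.1,0,0,0,0,2.5,0,1.3,0,0,0,0,2.9,0,1.6,0,0,0,0,2.9,0,1.6,0,0,0,0]'

```text
t: 5.77
tool_pos: [552.7, -5.2, 183.9]
orientation: [0.323, 2.508, -0.104]
wrist_force: [0.3, 0.1, 0.8]
finger_gap: 0.4
```

```bash
python3 look.py b; python3 - <<'E'
from h import *
from cell import robot
s=robot.sense();print(s['qpos'].round(2))
for L in (75,80,85,90):print(L,rel(s,Cc(L),35))
E
```

```text
5.7667 [-79.31079872   0.31739635 183.85795523] ang 61.0579132317009 [0.28003102 0.12956811 0.84854865]
top 95 77 phase -12.8
   bar? 48 [ 98.  20. 120.] -101.3
scene 115 84 phase -14.5
   bar? 92 [108. -18. 120.] -100.5
wrist 1139 1075 phase -14.8
[-0.03  0.23  2.1  -0.57  0.25 -0.83]
75 [ 0.05 -0.03 -0.01 -0.15  0.28 -0.07]
80 [ 0.65 -0.03  0.43 -0.15  0.28 -0.07]
85 [ 1.21 -0.02  0.92 -0.15  0.28 -0.07]
90 [ 1.72 -0.02  1.45 -0.15  0.28 -0.07]
```

View pics/b_side.png

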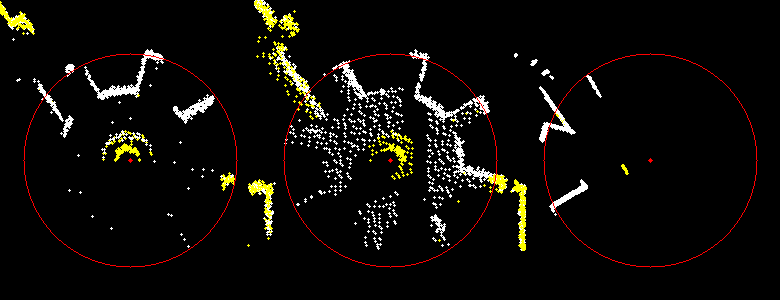

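The wheel turned to L≈75°, as the model predicted. I'll carry on to 90° with the tilt easing to 28°, to keep clear of the wrist limit.

```bash
python3 - <<'E'
from h import *
from cell import robot
s=robot.sense()
for L,t in ((77.5,34),(80,33),(82.5,32),(85,31),(87.5,29),(90,28)):print(L,rel(s,Cc(L,tilt=t),t))
q=Cc(90,tilt=28);print(rel(s,back(q,30,28)+[0,0,5],28),rel(s,back(q,100,28)+[0,0,10],28))
E
```

```text
77.5 [ 0.34 -0.03  0.22 -0.15  1.28 -0.08]
80 [ 0.61 -0.03  0.46 -0.15  2.28 -0.08]
82.5 [ 0.88 -0.02  0.71 -0.15  3.28 -0.08]
85 [ 1.14 -0.02  0.97 -0.15  4.28 -0.08]
87.5 [ 1.36 -0.02  1.26 -0.14  6.28 -0.08]
90 [ 1.6  -0.02  1.55 -0.14  7.28 -0.08]
[ 0.93 -0.03 -1.83 -0.14  7.28 -0.08] [-0.25 -0.05 -9.18 -0.14  7.28 -0.08]
```

>>> step_arm --commands '[0.3,0,0.2,0,1.3,0,0,0.6,0,0.5,0,2.3,0,0,0.9,0,0.7,0,3.3,0,0,1.1,0,1.0,0,4.3,0,0,1.4,0,1.3,0,6.3,0,0,1.6,0,1.55,0,7.3,0,0,1.6,0,1.55,0,7.3,0,0,1.6,0,1.55,0,7.3,0,0]'

```text
t: 6.58
tool_pos: [549.4, -4.3, 162.3]
orientation: [0.34, 2.633, -0.086]
wrist_force: [1.6, 0.6, 0.8]
finger_gap: 0.5
```

```bash
python3 look.py c; python3 - <<'E'
from h import *
from cell import robot
s=robot.sense();print(s['qpos'].round(2),s['wrist_force'])
q=Cc(90,tilt=28)
print(rel(s,back(q,120,28)+[0,0,5],28))
q=Cc(45,12);print(q,rel(s,back(q,110),35))
E
```

```text
6.5833 [-82.71996352   0.33399198 162.33939554] ang 74.88719352406194 [1.55925244 0.63094958 0.82951052]
top 146 136 phase 1.8
   bar? 20 [ 98.  20. 144.] -87.7
scene 91 73 phase 0.2
   bar? 108 [110. -18. 148.] -85.9
wrist 965 848 phase -0.8
[-0.04  0.28  2.04 -0.3   0.35 -1.1 ] [ 1.46628434 -0.51424889  1.86811287]
[ -0.23  -0.06 -12.45  -0.12   0.04  -0.09]
[-38.65174741   0.         229.10051718] [ -5.71  -0.06 -14.74  -0.12  -6.96  -0.08]
```

Phase is about 0°, so the bar is level on the far side (270°). I'll retract and re-enter the next gap.

>>> step_arm --commands '[0,0,-3,0,0,0,0,0,0,-6,0,0,0,0,0,0,-9.5,0,0,0,0,0,0,-12.5,0,0,0,0,-2.8,0,-14.7,0,-3,0,0,-5.7,0,-14.7,0,-7,0,0,-5.7,0,-14.7,0,-7,0,0,-5.7,0,-14.7,0,-7,0,0,-5.7,0,-14.7,0,-7,0,0]'

```text
t: 7.48
tool_pos: [529.9, 0.7, 316.9]
orientation: [0.325, 2.517, -0.104]
wrist_force: [-0.0, -0.3, -0.2]
finger_gap: 0.4
```

```bash
python3 - <<'E'
from h import *
from cell import robot
s=robot.sense();print(s['qpos'].round(2),s['wrist_force'],w2loc(s['tool_pos']))
q=Cc(45,12);print(rel(s,q,35))
E
```

```text
[-0.02 -0.01  1.98 -0.25  0.59 -1.17] [-0.0305207 -0.3219281 -0.2020986] [-1.02822753e+02  2.78353634e-01  3.16919374e+02]
[-2.700e-01  1.000e-02  1.087e+01 -1.800e-01 -2.500e-01 -7.000e-02]
```

>>> step_arm --commands '[-0.3,0,3,0,0,0,0,-0.3,0,6,0,0,0,0,-0.3,0,8,0,0,0,0,-0.3,0,9.5,0,0,0,0,-0.3,0,10.9,0,0,0,0,-0.3,0,10.9,0,0,0,0,-0.3,0,10.9,0,0,0,0]'

```text
t: 8.07
tool_pos: [592.9, -16.0, 229.5]
orientation: [0.325, 2.517, -0.104]
wrist_force: [0.5, 0.2, -0.1]
finger_gap: 0.6
```

```bash
python3 - <<'E'
from h import *
from cell import robot
s=robot.sense();print(s['qpos'].round(2),s['wrist_force'],w2loc(s['tool_pos']))
for L,t in ((45,35),(50,35),(55,35),(60,35),(65,35),(70,34),(75,33),(80,31),(85,29),(90,28)):print(L,rel(s,Cc(L,tilt=t),t).tolist())
E
```

```text
[-0.05  0.23  1.96 -0.32  0.38 -1.1 ] [ 0.52991011  0.16885563 -0.12026527] [-3.76664843e+01  5.05682875e-02  2.29464196e+02]
45 [1.88, -0.01, -0.08, -0.18, -0.23, -0.06]
50 [2.61, -0.01, 0.0, -0.18, -0.23, -0.06]
55 [3.34, -0.01, 0.15, -0.18, -0.23, -0.06]
60 [4.05, -0.01, 0.36, -0.18, -0.23, -0.06]
65 [4.74, -0.01, 0.64, -0.18, -0.23, -0.06]
70 [5.38, -0.01, 0.98, -0.18, 0.77, -0.07]
75 [6.0, -0.01, 1.39, -0.18, 1.77, -0.07]
80 [6.55, -0.01, 1.86, -0.18, 3.77, -0.07]
85 [7.07, -0.01, 2.38, -0.18, 5.77, -0.07]
90 [7.56, -0.0, 2.93, -0.18, 6.77, -0.07]
```

>>> step_arm --commands '[1.0,0,-0.1,0,0,0,0,1.5,0,-0.1,0,0,0,0,2.0,0,-0.1,0,0,0,0,2.6,0,0,0,0,0,0,3.3,0,0.1,0,0,0,0,4.0,0,0.4,0,0,0,0,4.7,0,0.6,0,0,0,0,5.4,0,1.0,0,0.8,0,0,6.0,0,1.4,0,1.8,0,0,6.5,0,1.9,0,3.8,0,0,6.8,0,2.1,0,4.8,0,0,7.1,0,2.4,0,5.8,0,0,7.3,0,2.6,0,6.3,0,0,7.5,0,2.9,0,6.8,0,0,7.5,0,2.9,0,6.8,0,0,7.5,0,2.9,0,6.8,0,0]'

```text
t: 9.4
tool_pos: [550.2, -4.7, 163.6]
orientation: [0.34, 2.632, -0.087]
wrist_force: [-0.3, -0.5, -0.4]
finger_gap: 0.5
```

```bash
python3 look.py d; python3 - <<'E'
from h import *
from cell import robot
s=robot.sense();print(s['qpos'].round(2),s['wrist_force'])
print(rel(s,Cc(90,tilt=28),28))
q=Cc(45,12);print(rel(s,back(q,110),35))
E
```

```text
9.4 [-8.18466971e+01  1.47732337e-01  1.63628333e+02] ang 73.89709360266492 [-0.31903959 -0.48819845 -0.40764263]
top 127 107 phase 0.8
   bar? 54 [ 70.  18. 222.] -40.5
scene 74 56 phase -0.5
   bar? 94 [ 81. -17. 220.] -45.6
wrist 990 866 phase -1.0
[-0.04  0.28  2.04 -0.3   0.35 -1.11] [0.46105704 0.04923777 0.29841983]
[ 0.21 -0.02  0.09 -0.14  0.16 -0.09]
[ -5.56  -0.05 -14.63  -0.14  -6.84  -0.08]
```

View pics/d_side.png

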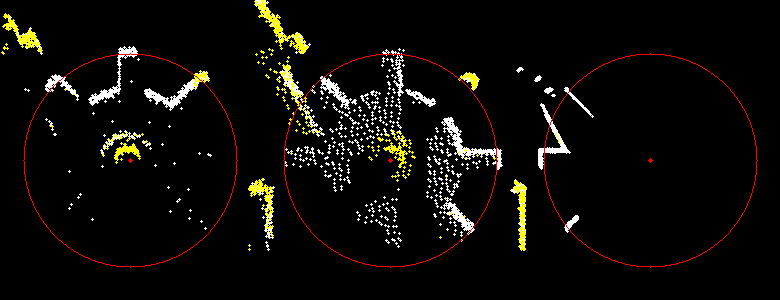

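The bar is now 45° short of the top on the far side. I'll repeat the same stroke.

>>> step_arm --commands '[0,0,-3,0,0,0,0,0,0,-6,0,0,0,0,0,0,-9.5,0,0,0,0,0,0,-12.5,0,0,0,0,-2.8,0,-14.6,0,-3,0,0,-5.6,0,-14.6,0,-6.8,0,0,-5.6,0,-14.6,0,-6.8,0,0,-5.6,0,-14.6,0,-6.8,0,0,-5.6,0,-14.6,0,-6.8,0,0,-5.8,0,-11.6,0,-6.8,0,0,-5.8,0,-9,0,-6.8,0,0,-5.8,0,-9,0,-6.8,0,0]'

```text
t: 10.55
tool_pos: [557.5, -7.1, 265.4]
orientation: [0.325, 2.522, -0.105]
wrist_force: [-0.8, 1.0, -0.8]
finger_gap: 1.0
```

```bash
python3 - <<'E'
from h import *
from cell import robot
s=robot.sense();print(s['qpos'].round(2),s['wrist_force'],w2loc(s['tool_pos']))
q=Cc(45,12);print(rel(s,q,35))
E
```

```text
[-0.04  0.11  1.99 -0.29  0.46 -1.13] [-0.83311781  1.00616738 -0.82730351] [-7.42028388e+01 -2.51162137e-01  2.65395591e+02]
[-0.88  0.05  5.   -0.24 -0.53 -0.05]
```

>>> step_arm --commands '[-0.9,0,1,0,-0.5,0,0,-0.9,0,3,0,-0.5,0,0,-0.9,0,5,0,-0.5,0,0,-0.9,0,5,0,-0.5,0,0]'

```text
t: 10.88
tool_pos: [593.0, -16.2, 232.3]
orientation: [0.324, 2.51, -0.106]
wrist_force: [-0.3, 0.5, -1.2]
finger_gap: 0.2
```

```bash
python3 - <<'E'
from h import *
from cell import robot
s=robot.sense();print(s['qpos'].round(2),s['wrist_force'],w2loc(s['tool_pos']))
for L,t in ((45,35),(50,35),(55,35),(60,35),(65,35),(70,34),(75,33),(80,31),(85,29),(90,28)):print(L,rel(s,Cc(L,tilt=t),t).tolist())
E
```

```text
[-0.05  0.22  1.96 -0.33  0.38 -1.09] [-0.29534027  0.49433497 -1.15041607] [-3.75478967e+01 -1.77962852e-01  2.32258810e+02]
45 [2.05, 0.02, 0.12, -0.21, 0.17, -0.07]
50 [2.78, 0.02, 0.21, -0.21, 0.17, -0.07]
55 [3.51, 0.02, 0.35, -0.21, 0.17, -0.07]
60 [4.22, 0.02, 0.56, -0.21, 0.17, -0.07]
65 [4.92, 0.02, 0.83, -0.21, 0.17, -0.07]
70 [5.56, 0.02, 1.17, -0.21, 1.17, -0.07]
75 [6.18, 0.02, 1.57, -0.21, 2.17, -0.07]
80 [6.74, 0.02, 2.03, -0.21, 4.17, -0.07]
85 [7.26, 0.02, 2.55, -0.21, 6.17, -0.08]
90 [7.75, 0.02, 3.1, -0.21, 7.17, -0.08]
```

Stopping slightly short, at about 88.5°, then measuring.

>>> step_arm --commands '[1.1,0,0.1,0,0,0,0,1.6,0,0.1,0,0,0,0,2.1,0,0.1,0,0,0,0,2.8,0,0.2,0,0,0,0,3.5,0,0.3,0,0,0,0,4.2,0,0.5,0,0,0,0,4.9,0,0.8,0,0,0,0,5.5,0,1.1,0,1.2,0,0,6.1,0,1.5,0,2.2,0,0,6.7,0,2.0,0,4.2,0,0,7.0,0,2.3,0,5.2,0,0,7.25,0,2.55,0,6.2,0,0,7.4,0,2.7,0,6.5,0,0,7.6,0,2.9,0,7,0,0,7.6,0,2.9,0,7,0,0,7.6,0,2.9,0,7,0,0]'

```text
t: 12.22
tool_pos: [550.0, -4.6, 167.2]
orientation: [0.339, 2.626, -0.088]
wrist_force: [0.1, 0.3, 0.3]
finger_gap: 0.8
```

```bash
python3 look.py e; python3 - <<'E'
from h import *
from cell import robot
s=robot.sense();print(s['qpos'].round(2),s['wrist_force'])
print(rel(s,Cc(90,tilt=28),28))
f=pickle.load(open('pics/e_scene.pkl','rb'));crop(f,210,150,330,290,4,'pics/e_sc.png')
E
```

```text
12.2167 [-82.04233932   0.24894937 167.24319058] ang 71.63060423783361 [0.12493324 0.34650359 0.31944261]
top 96 84 phase -1.8
   bar? 62 [  1.  18. 254.] -0.7
scene 111 87 phase -3.0
   bar? 106 [ 10. -18. 249.] -5.5
wrist 994 905 phase -3.8
[-0.04  0.27  2.04 -0.3   0.35 -1.1 ] [-0.57419976 -0.66326212  0.0123504 ]
[ 0.34 -0.02  0.4  -0.13  0.48 -0.09]
```

View pics/e_side.png

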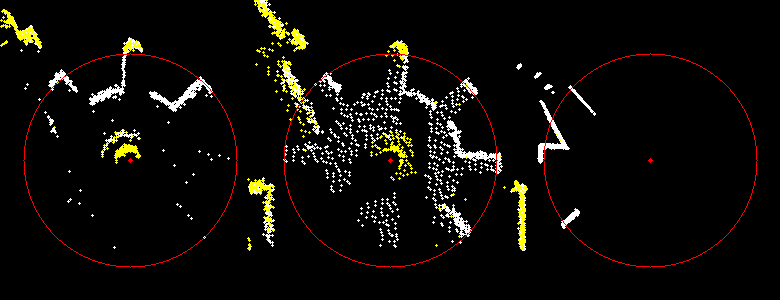

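View pics/e_sc.png

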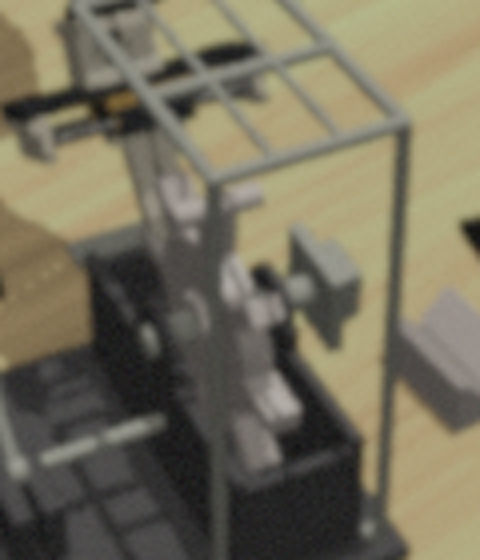

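About 3° short: phases −1.8, −3.0 and −3.8 across the cameras, and the tool model says −3.3. Nudging it the rest of the way.

>>> step_arm --commands '[0.1,0,0.1,0,0,0,0,0.2,0,0.2,0,0,0,0,0.3,0,0.3,0,0.5,0,0,0.3,0,0.4,0,0.5,0,0,0.3,0,0.4,0,0.5,0,0,0.3,0,0.4,0,0.5,0,0,0.3,0,0.4,0,0.5,0,0]'

```text
t: 12.95
tool_pos: [549.4, -4.4, 162.3]
orientation: [0.34, 2.634, -0.086]
wrist_force: [-0.7, -0.2, 1.7]
finger_gap: 0.3
```

```bash
python3 look.py g; python3 - <<'E'
from h import *
from cell import robot
s=robot.sense();print(s['wrist_force'])
print(rel(s,Cc(90,tilt=28),28))
E
```

```text
12.95 [-82.71439318   0.25827388 162.30420996] ang 74.90894064728212 [-0.65088939 -0.21785928  1.68205728]
top 98 85 phase 1.8
   bar? 63 [ -5.  18. 254.] 2.4
scene 106 90 phase 0.0
   bar? 100 [  4. -17. 250.] -2.3
wrist 960 852 phase -0.5
[0.13609942 0.29905098 1.19810884]
[ 0.03 -0.03 -0.01 -0.13 -0.03 -0.09]
```

Phases are +1.8, 0.0 and −0.5, averaging about +0.4°. I'll retract, then plan the lever press: tool upright, jaws turned 90° so the body stays clear of the guard.

>>> step_arm --commands '[0,0,-3,0,0,0,0,0,0,-6,0,0,0,0,0,0,-9.5,0,0,0,0,0,0,-13,0,0,0,0,0,0,-16,0,0,0,0,0,0,-16,0,0,0,0]'

```text
t: 13.6
tool_pos: [476.8, 15.3, 308.8]
orientation: [0.339, 2.627, -0.085]
wrist_force: [0.8, -0.6, 0.5]
finger_gap: 0.5
```

```bash
cat >> h.py <<'E'
def rel2(s,q,tilt=0,spin=90):
    R0=Ro.from_rotvec(s['orientation']);T=ori(tilt)*Ro.from_euler('z',spin,degrees=True)
    return np.r_[R0.inv().apply(loc2w(q)-s['tool_pos'])/10,(R0.inv()*T).as_rotvec(degrees=True)].round(2)
def hand(f):
    q=angle(f);m=(abs(q[:,1]+160)<28)&(q[:,0]<-60)&(q[:,0]>-150)&(q[:,2]>60)&(q[:,2]<185)
    return q[m]
E
python3 look.py i; python3 - <<'E'
from h import *
from cell import robot
s=robot.sense()
print(w2loc(s['tool_pos']))
print(rel2(s,np.array([-180,-165,300.]),0,90),rel2(s,np.array([-84,-165,230.]),0,90))
t=pickle.load(open('pics/top0.pkl','rb'))
for u,v,z in((225+505/3.3,80+500/3.3,40),):print('mag',w2loc(px2w(t,u,v,z)))
for n in('top','scene'):
    f=pickle.load(open(f'pics/i_{n}.pkl','rb'));q=hand(f);print(n,len(q),np.percentile(q,[5,50,95],axis=0).round(0).tolist())
E
```

```text
13.6 [-157.90568677    1.06872606  308.78647884] ang 43.09241492689669 [ 0.81937508 -0.57957746  0.52268723]
top 124 93 phase 1.0
   bar? 62 [ -5.  18. 253.] 2.5
scene 96 81 phase 0.0
   bar? 77 [  5. -19. 252.] -2.7
wrist 347 286 phase -0.2
[-157.80941771    0.56941232  303.2022773 ]
[  2.09 -16.56  -0.72  21.84  22.01  87.93] [ -3.11 -16.53   9.96  21.84  22.01  87.93]
mag [ -53.76524441 -293.97251611   40.        ]
top 215 [[-95.0, -184.0, 148.0], [-85.0, -159.0, 170.0], [-67.0, -135.0, 175.0]]
scene 171 [[-85.0, -184.0, 149.0], [-74.0, -161.0, 167.0], [-65.0, -136.0, 174.0]]
```

View pics/i_side.png

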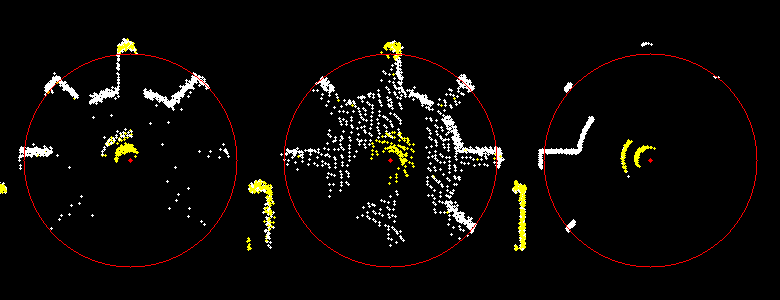

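View pics/i_wrist.png

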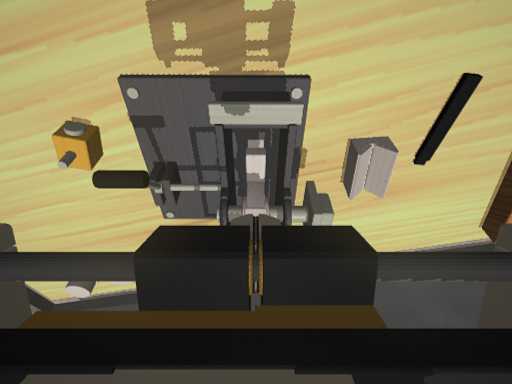

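The wheel mark is up (phases +1.0, 0.0 and −0.2). The lever handle centre is at about local (−80, −160, 163), and the magnet base at y≈−294 is clear of the path. Moving to above the handle.

>>> step_arm --commands '[2.1,-16.5,-0.7,2,2,8,0,2.1,-16.5,-0.7,22,22,88,0,2.1,-16.5,-0.7,22,22,88,0,2.1,-16.5,-0.7,22,22,88,0,2.1,-16.5,-0.7,22,22,88,0,2.1,-16.5,-0.7,22,22,88,0,2.1,-16.5,-0.7,22,22,88,0,2.1,-16.5,-0.7,22,22,88,0,2.1,-16.5,-0.7,22,22,88,0,2.1,-16.5,-0.7,22,22,88,0,2.1,-16.5,-0.7,22,22,88,0,2.1,-16.5,-0.7,22,22,88,0,2.1,-16.5,-0.7,22,22,88,0,2.1,-16.5,-0.7,22,22,88,0,2.1,-16.5,-0.7,22,22,88,0,2.1,-16.5,-0.7,22,22,88,0]'

```text
t: 15.08
tool_pos: [413.7, -139.3, 299.3]
orientation: [-2.483, -1.923, 0.005]
wrist_force: [0.4, -0.5, -0.7]
finger_gap: 0.3
```

```bash
python3 - <<'E'
from h import *
from cell import robot
s=robot.sense()
print(s['qpos'].round(2),w2loc(s['tool_pos']))
print(rel2(s,np.array([-84,-165,215.]),0,90))
E
```

```text
[-0.43  0.07  1.83 -0.    1.25 -0.18] [-180.1004427  -164.45711513  299.29091095]
[-0.05  9.63  8.41 -0.13  0.11  0.09]
```

>>> step_arm --commands '[0,3,2.5,0,0,0,0,0,6,5,0,0,0,0,0,9.6,8.4,0,0,0,0,0,9.6,8.4,0,0,0,0,0,9.6,8.4,0,0,0,0]'

```text
t: 15.5
tool_pos: [506.5, -163.3, 213.6]
orientation: [-2.482, -1.921, 0.007]
wrist_force: [-0.2, -0.2, -0.1]
finger_gap: 0.3
```

```bash
python3 - <<'E'
from h import *
from cell import robot,grab_frame
s=robot.sense()
print(s['qpos'].round(2),w2loc(s['tool_pos']))
f=grab_frame('scene');crop(f,150,130,300,320,3.1,'pics/j.png')
for ph in(.79,.7,.6,.5,.4,.3,.2,.1,.07,.04):
    print(ph,rel2(s,np.array([10-130*np.cos(ph),-165,70+130*np.sin(ph)+22]),0,90)[:3])
E
```

```text
[-0.4   0.34  1.71 -0.    1.1  -0.14] [ -84.24846036 -164.28961221  213.63044681]
0.79 [-0.07  0.29  2.93]
0.7 [-0.07 -0.5   3.79]
0.6 [-0.06 -1.28  4.83]
0.5 [-0.06 -1.95  5.94]
0.4 [-0.06 -2.51  7.11]
0.3 [-0.06 -2.95  8.34]
0.2 [-0.06 -3.27  9.6 ]
0.1 [-0.06 -3.45 10.88]
0.07 [-0.05 -3.48 11.27]
0.04 [-0.05 -3.5  11.66]
```

View pics/j.png

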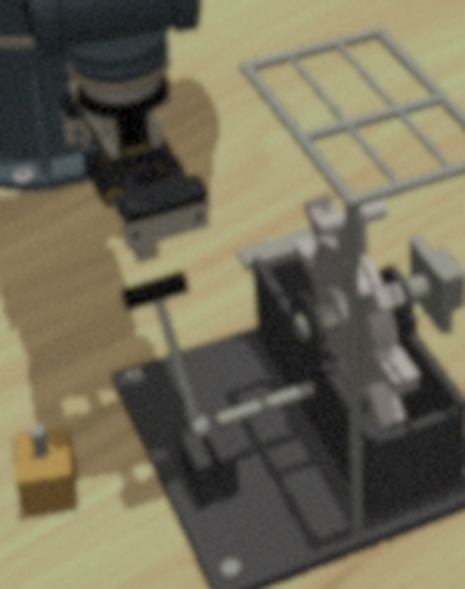

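The fingers at (145,240) are right above the handle at (155,290), and the bar is up. Pressing along the arc now, stopping at about φ = 0.2 for a check.

>>> step_arm --commands '[0,0.2,1.5,0,0,0,0,0,0.2,2.5,0,0,0,0,0,-0.2,3.3,0,0,0,0,0,-0.6,4.0,0,0,0,0,0,-1.1,4.8,0,0,0,0,0,-1.6,5.5,0,0,0,0,0,-2.0,6.2,0,0,0,0,0,-2.4,7.0,0,0,0,0,0,-2.7,7.8,0,0,0,0,0,-3.0,8.5,0,0,0,0,0,-3.2,9.2,0,0,0,0,0,-3.3,9.8,0,0,0,0,0,-3.3,9.8,0,0,0,0]'

```text
t: 16.63
tool_pos: [474.1, -155.3, 116.9]
orientation: [-2.486, -1.919, 0.004]
wrist_force: [0.3, 0.5, 0.2]
finger_gap: 0.8
```

```bash
python3 - <<'E'
from h import *
from cell import robot,grab_frame
s=robot.sense()
print(s['qpos'].round(2),w2loc(s['tool_pos']),s['wrist_force'])
f=grab_frame('scene');crop(f,150,130,300,320,3.1,'pics/k.png')
for ph in(.1,.073,.04):
    print(ph,rel2(s,np.array([10-130*np.cos(ph),-165,70+130*np.sin(ph)+22]),0,90)[:3])
E
```

```text
[-0.41  0.42  1.88 -0.    0.85 -0.15] [-117.60510088 -164.66661501  116.93063503] [0.28736878 0.49731111 0.16953657]
0.1 [-0.03 -0.17  1.2 ]
0.073 [-0.03 -0.2   1.55]
0.04 [-0.03 -0.22  1.97]
```

View pics/k.png

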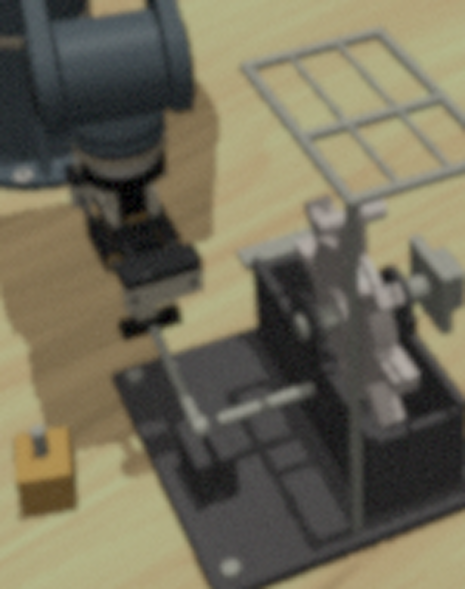

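The lever is following, with its handle at (150,322) under the fingers. I'll press gently to the stop.

>>> step_arm --commands '[0,-0.1,0.4,0,0,0,0,0,-0.1,0.8,0,0,0,0,0,-0.2,1.2,0,0,0,0,0,-0.2,1.5,0,0,0,0,0,-0.2,1.5,0,0,0,0]'

```text
t: 17.1
tool_pos: [472.4, -154.8, 102.5]
orientation: [-2.486, -1.919, 0.004]
wrist_force: [-0.0, -0.6, -0.1]
finger_gap: 0.5
```

>>> step_arm --commands '[0,0,0.1,0,0,0,0,0,0,0.2,0,0,0,0,0,0,0.2,0,0,0,0]'

```text
t: 17.35
tool_pos: [472.6, -154.9, 101.6]
orientation: [-2.487, -1.919, 0.003]
wrist_force: [-2.2, 0.9, 7.1]
finger_gap: 0.5
```

>>> step_arm --commands '[0,0,0.1,0,0,0,0,0,0,0.2,0,0,0,0,0,0,0.2,0,0,0,0]'

```text
t: 17.6
tool_pos: [472.7, -154.9, 101.0]
orientation: [2.487, 1.92, -0.003]
wrist_force: [-11.2, 4.0, 28.3]
finger_gap: 0.6
```

28 N with almost no travel: the lever is on its stop at TCP z≈101.5, as predicted. Lifting off.

>>> step_arm --commands '[0,0,-1,0,0,0,0,0,0,-3,0,0,0,0,0,0,-6,0,0,0,0,0,0,-9,0,0,0,0,0,-3,-12,0,0,0,0,0,-7,-16,0,0,0,0,0,-11,-20,0,0,0,0,0,-15,-22,0,0,0,0,0,-15,-22,0,0,0,0,0,-15,-22,0,0,0,0,0,-15,-22,0,0,0,0,0,-15,-22,0,0,0,0]'

```text
t: 18.6
tool_pos: [328.2, -116.8, 319.1]
orientation: [2.487, 1.919, -0.003]
wrist_force: [-0.3, -0.0, 0.3]
finger_gap: 0.8
```

```bash
python3 look.py m; python3 - <<'E'
from h import *
from cell import robot
s=robot.sense();print(s['joint_vel'].round(3))
for n in('top','scene'):
    f=pickle.load(open(f'pics/m_{n}.pkl','rb'));q=angle(f);q=q[(abs(q[:,1]+160)<28)&(q[:,0]<-100)&(q[:,0]>-140)&(q[:,2]>40)&(q[:,2]<185)];print(n,len(q),np.percentile(q,[5,50,95],axis=0).round(0).tolist())
f=pickle.load(open('pics/m_scene.pkl','rb'));crop(f,150,130,350,320,3,'pics/m1.png')
f=pickle.load(open('pics/m_top.pkl','rb'));crop(f,150,80,405,260,3,'pics/m2.png')
E
```

```text
18.6 [-268.51254665 -164.16472266  319.09887425] ang 56.29656389332596 [-0.29185132 -0.0016324   0.25083321]
top 114 89 phase 0.2
   bar? 64 [ -5.  18. 253.] 2.3
scene 98 87 phase 0.2
   bar? 76 [  6. -19. 252.] -3.2
wrist 784 710 phase -0.2
[-0.001  0.001  0.002  0.001  0.004 -0.001]
top 187 [[-132.0, -183.0, 79.0], [-122.0, -158.0, 87.0], [-107.0, -135.0, 93.0]]
scene 137 [[-123.0, -185.0, 76.0], [-112.0, -161.0, 86.0], [-106.0, -136.0, 91.0]]
```

View pics/m1.png

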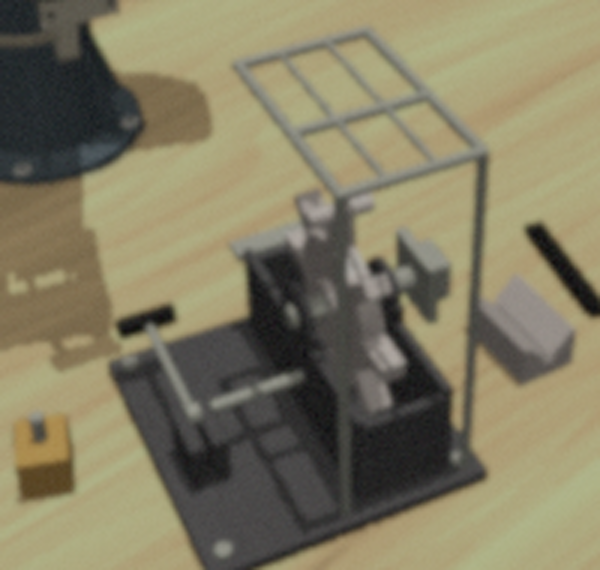

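View pics/m2.png

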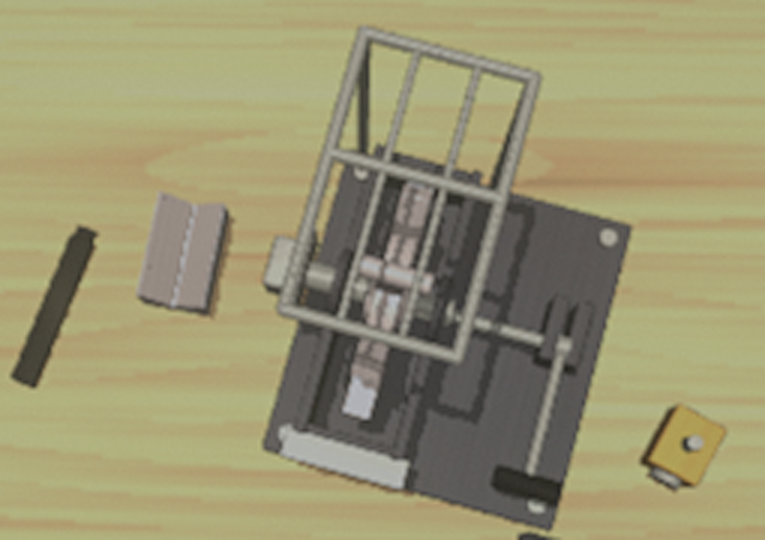

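The top view shows the bar straight up at (397,275). The lever is nearly level with its handle at (528,485), top at about z 91 so centre at about 80 mm. The bystanders look unmoved and the wheel phase is about 0°. Handing in.

```bash
python3 -c "
from cell import robot
print(robot.sign_off())"
```

```text
the job is handed in; nothing more can be done
None
```

The cross-barred lug points straight up and at rest, the lock lever is fully down, and I handed the job in at about 18.7 s. I turned the wheel about 114° in three downward strokes on near-side lugs. I then pressed the lever onto its stop with the fingertips, which read 28 N with almost no further travel.

**Last checks, arm clear:**
- **Wheel:** the lug phases read +0.2°, +0.2° and −0.2° in the three cameras. A rougher estimate from the bar's visible surface read +2.3° (top) and −3.2° (scene). Each camera sees only one side of the bar, so I trusted the lug phases.
- **Lever:** the handle top is at about 91–93 mm, so its centre is at about 80–82 mm, which is the fully-down height.
- **Bystanders:** the V-block, magnet base and polishing stick look unmoved in the pictures; I did not measure them.

**What went wrong:** my first stroke tilted the tool too far and ran joint 4 to its limit. The arm swung up and back and touched nothing. I repeated the stroke at a smaller tilt.

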